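Clear the bay and switch on the shelf lamp

TASK

A refill bottle was left standing in the way of the shelf lamp's switch. Set that bottle upright in the empty pocket of the crate without tipping or dropping it, then switch the lamp on by pushing the plunger under the shelf's lip fully up, coming from below; let go of everything, and leave the other things where they stand.

Things in the scene. Friction and masses are not known exactly. Their poses are not given: they have to be found in the camera images.
- shelf: Low fixed grey shelf, 540 mm wide (its y), 200 deep (its x), on dark legs near its ends, open below. Board underside 165 mm, top 190 mm over the bench; a white strip along its front edge hangs 4 mm below the underside (the lip). Stock up to 64 mm high on its rear half. Origin: on the bench under the middle of the lip's front edge; x points from the robot side into the shelf, z up.
- plunger (a joint): The lamp switch, a vertical push-up plunger under the lip: 0 = off (hanging down), 0.010 m = fully up against its stop = on. It slides straight up against about 3 N of friction and stays where it is left (no spring); it counts as on above 0.008.
- plunger_tip (a point): Lowest point of the plunger: a grey rod 22 mm in diameter with a round end, 125 mm over the bench when off, 135 when on; nothing stands right below it. Its axis lies 20 mm behind the lip's front edge, hidden from above: fingers leaning 40 to 50 degrees from vertical, pointing down and into the shelf, get under it clear of the lip. Axes as the shelf's.
- clip_top (a point): Top of the switch's fixed black clip, 34 mm wide, folded over the lip right above the plunger, the only sign of it from above. It stands 3 mm proud of the board's top and 2.5 mm out in front of the lip. Point: on the plunger's axis, 193 mm over the bench.
- bottle_mid (a point): The bottle to be moved: loose, white plastic, 0.2 to 0.42 kg, 180 mm tall, body 60 mm in diameter up to 112 mm, then a sloping shoulder to a rigid white cap, 38 mm in diameter, from 144 to 180 mm. It stands on the bench in front of the switch, its axis 45 to 75 mm before the lip. Point: on its axis, half-way up (90 mm above its underside), z along the axis.
- crate: Fixed black open crate, 100 x 188 x 70 mm high (its x, y, z), walls and floor 5 mm, one divider across the middle makes two pockets side by side along its y, each about 90 x 86 mm inside. Left or right on the bench. Origin: centre of its underside, on the bench.
- pad: Black rubber disc, 72 mm in diameter and 3 mm thick, fixed in the centre of the EMPTY pocket. Origin: centre of its underside, 5 mm over the bench, so a bottle stands on it at 8 mm over the bench.
- stock_mid (a point): A bottle just like the one to be moved, already standing in the other pocket of the crate (underside 5 mm over the bench); leave it. Point: half-way up, 90 mm above its underside.
- flask_mid (a point): Bystander: grey flask with black cap (38 mm in diameter), 195 mm tall, body 54 mm in diameter, standing close by the switch on one side, about 115 mm to the side of it. Point: on its axis, half-way up (97.5 mm).
- tin_center (a point): Bystander: bare metal tin, 66 mm in diameter and 110 mm tall, on the other side of the switch. Point: its centre, 55 mm up.
- carton_mid (a point): Bystander: closed cardboard box, 100 x 140 x 90 mm high (its x, y, z), on the bench side opposite the crate. Point: its centre, 45 mm up.
Mind the look-alikes: they are no part of the job. What is shaped like the part that bears bottle_mid but pink or purple is not meant.

How it is judged:
By the outcome, as a careful person would: the job done as asked, in the order asked, and still so for the second after the job is handed in, with the robot touching nothing.
It also fails if it takes over 58 s, if anything falls off the work surface, if the arm or the gripper's body presses on something with over 40 N, if the wrist force passes 120 N, or if a joint passes its speed limit or range.

ROBOT

A 6-joint arm with a two-finger parallel gripper is mounted at the origin on the work surface. World frame = base frame: x ahead of the robot, y to its left, z up, the work surface at z = 0. Lengths are in m, angles in rad, forces in N, time in s.
With the tool pointing down it reaches from about 0.425 to 0.925 m from the base axis. Payload 12.5 kg.
Tool frame: the origin (TCP) lies between the finger pads; the fingertips stand 8 mm ahead of it and the grasp point (between the pads) lies 11 mm behind it; z points along the fingers, y is the direction in which the jaws open and shut (so a half turn about z gives the same grasp; the last joint's range is limited). The gripper opens to 85 mm and grips with 20 to 120 N. Pads are 22 mm wide; open, the fingers measure 114 mm over their backs; the gripper's body (76 mm by 85 mm) begins 54 mm behind the grasp point. The pads swing forward as they close: fully open they stand 13 mm farther back than shut.
Start: joints at [1.106, 0.491, 1.559, -0, 1.092, -0.106], TCP at [0.219, 0.585, 0.239] pointing down, gripper open.
Joint ranges: [-3.1, 3.1], [-0.84, 2.19], [0.05, 2.79], [-1.13, 4.28], [0.06, 2.93], [-2.69, 2.69]. Speed limits (rad/s): [2.22, 2.22, 2.79, 3.14, 3.14, 3.14].

INTERFACE

Orientations are given as a rotation vector (axis times angle).
In Python, from cell import bot, snapshot, camera_model, sign_off, spot_in gives the robot as it stands. The module is installed in compiled form; this text tells all that it offers.
- The arm moves only by the shell command python3 -m pendant 'ROWS' [FORCE]. ROWS is JSON, a list of rows, each a list of 3 entries, a list of its own where there are three numbers: the closure, from 0 (fully open) to 1 (shut), then the shift along the world's x, y, z in units of 0.05 m (1.0 is 0.05 m), then the turn, a rotation vector about the world's x, y, z in units of 5 degrees (1.0 is 5 degrees). In form: [[fingers, [tx, ty, tz], [wx, wy, wz]], ...]. A call has 1 to 12 rows; each row shifts and turns the pose as measured when the row begins; what a row does not reach is not made up. A row lasts 1/10 s, in which the tool goes at most 50 mm and 8.59 degrees, less where a joint would pass 70% of its speed; a pose out of reach is approached as far as the arm can. A call with a number of a shift or a turn outside -1 to 1 is refused whole. A call with a gripper value outside its range is refused whole. The fingers move at their own pace and stop on an object; FORCE is the grip in N (left out, the last holds). Time passes only in rows, so rows that do not move let the fingers close. It gives the time, the measured TCP pose, the force and the opening at its end, in the units of the state.
- bot.sense(): the state, without advancing time (a new reading comes with each control period).
- snapshot(name): name is "scene" or "top"; returns the picture (384x512x3 uint8, red, green, blue); there is no depth.
- camera_model(name): a dict with "vertical_fov" (degrees; the focal length in pixels is half the picture's height over the tangent of half this angle, whatever the lens; pixels are square), "cx", "cy" (the principal point, pixels), "R" (3x3) and "t" (3): a world point X has camera coordinates R X + t. Camera axes: x right, y down, z forward; pixel columns grow to the right and rows downward; lengths in m; the calibration is good to about 2 mm. A picture is of the moment at which its call begins. camera_model takes no time and is no camera call.
- sign_off(): hands the job in, once; it reports no verdict.
Trained networks look in the newest picture that a camera, given by its name, has taken for a name from the list of things; names that differ only in an ending like _2 or _b are one class to them, and where a whole thing is asked for, a point or a joint stands for the part that bears it (a point fixed in the world has none). Each returns a list of dicts, best first, with "score" (0 to 1); they miss things now and then, are a little off and sometimes report something else, mostly with a low value. They report only what shows in the picture. A call takes as long as a camera call. They do not tell look-alikes from the thing itself.
- spot_in(camera, name): "position" ([x, y, z] in m, in the coordinates of the camera as it stood for that picture, good to about 4 mm: the middle of the surface that is visible of it).
The state is a dict: "clock": time; "q": joint angles; "qd": joint speeds; "effort": joint torques, N m; "eef_pos": TCP position; "orientation": TCP orientation; "wrist_force": force on the tool from outside, world axes, zero at the start; "wrist_torque": the same for the moment, N m; "gripper_width": opening from 0.0 (shut) to 1.0 (fully open).
Only numpy, scipy, OpenCV 4.12 (cv2) and the standard library are available. Lean on these libraries where they do the work, as an engineer would, in place of code of your own. Each camera call takes 0.05 s, during which the arm holds its last target.

## Working session

There is one attempt and no reset: what is moved stays moved. The work goes in short steps, Python scripts to look and compute and a shell command to move; the robot and the scene stay as the last step left them, time stands still between calls to the robot, and variables do not carry over. Pictures are saved under pics/ and viewed, and the job is handed in when it is done.

```bash
mkdir -p pics
cat > h.py <<'E'
import numpy as np,cv2
from cell import bot,snapshot,camera_model,sign_off,spot_in
def save(name,fn):
    im=snapshot(name); cv2.imwrite('pics/'+fn,im[:,:,::-1]); return im
def toworld(cam,p):
    c=camera_model(cam); return np.array(c['R']).T@(np.array(p)-np.array(c['t']))
def proj(cam,X):
    c=camera_model(cam); f=192/np.tan(np.radians(c['vertical_fov'])/2)
    p=np.array(c['R'])@np.array(X)+np.array(c['t']); return c['cx']+f*p[0]/p[2],c['cy']+f*p[1]/p[2]
def ray(cam,u,v,z):
    c=camera_model(cam); f=192/np.tan(np.radians(c['vertical_fov'])/2)
    R=np.array(c['R']);t=np.array(c['t']); o=-R.T@t; d=R.T@np.array([(u-c['cx'])/f,(v-c['cy'])/f,1])
    return o+d*(z-o[2])/d[2]
E
python3 - <<'E'
from h import *
for c in('scene','top'):
    save(c,c+'0.png'); m=camera_model(c); print(c,m['vertical_fov'],m['cx'],m['cy'],-np.array(m['R']).T@np.array(m['t']))
    for n in('shelf','plunger','bottle_mid','crate','pad','flask_mid','tin_center','carton_mid','clip_top') :
        try:
            for d in spot_in(c,n)[:4]: print(n,round(d['score'],2),toworld(c,d['position']).round(3))
        except Exception as e: print(n,e)
print(bot.sense())
E
```

```text
scene 53.844429360120344 254.69662867219515 190.73656057092757 [1.01018803 0.60098556 0.66183422]
shelf 0.78 [0.792 0.164 0.188]
bottle_mid 0.88 [ 0.59  -0.018  0.141]
bottle_mid 0.74 [ 0.484 -0.063  0.115]
bottle_mid 0.71 [0.512 0.056 0.102]
crate 0.58 [0.484 0.327 0.042]
pad 0.44 [0.422 0.289 0.015]
flask_mid 0.88 [0.618 0.115 0.183]
tin_center 0.15 [ 0.477 -0.278  0.074]
carton_mid 0.71 [ 0.476 -0.28   0.074]
clip_top 0.78 [ 0.683 -0.01   0.196]
clip_top 0.42 [0.457 0.395 0.12 ]
top 54.43882137178032 253.67986232171174 189.61121354161335 [0.42473872 0.00853022 1.16509331]
shelf 0.89 [0.754 0.023 0.186]
bottle_mid 0.75 [0.494 0.037 0.126]
bottle_mid 0.71 [ 0.472 -0.07   0.133]
bottle_mid 0.63 [ 0.574 -0.024  0.135]
crate 0.73 [0.437 0.333 0.024]
pad 0.83 [0.445 0.293 0.01 ]
flask_mid 0.65 [0.608 0.098 0.143]
tin_center 0.67 [ 0.627 -0.121  0.108]
clip_top 0.74 [ 0.678 -0.006  0.192]
clip_top 0.51 [0.435 0.332 0.025]
{'clock': 1.0, 'q': array([ 1.10640157e+00,  4.90889658e-01,  1.55893033e+00,  4.91366756e-07,
        1.09168812e+00, -1.05602971e-01]), 'qd': array([ 0.00261431, -0.00049118,  0.0008652 , -0.00093849,  0.00062292,
        0.00125984]), 'effort': array([ 2.77535924e-03, -6.18267059e+01, -2.61850798e+01,  3.41275791e-05,
        2.83610698e-04,  1.27783107e-06]), 'eef_pos': array([0.21944637, 0.58521146, 0.23932291]), 'orientation': array([5.60566882e-01, 3.09115228e+00, 1.27628454e-04]), 'wrist_force': array([ 0.34677434, -0.20678141, -0.48805615]), 'wrist_torque': array([ 0.00866416,  0.00790893, -0.01557125]), 'gripper_width': 1.000196380330502}
```

View pics/scene0.png

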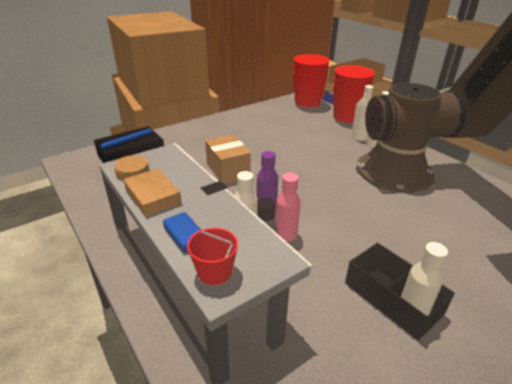

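View pics/top0.png

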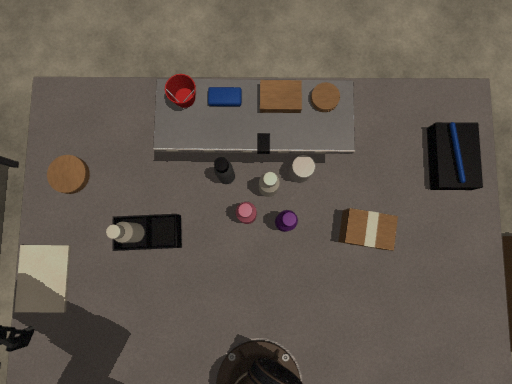

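Run:
```python
import cv2
im=cv2.imread('pics/top0.png')
cv2.imwrite('pics/z1.png',cv2.resize(im[130:240,190:330],None,fx=5.5,fy=5.5,interpolation=cv2.INTER_CUBIC))
cv2.imwrite('pics/z2.png',cv2.resize(im[200:260,100:190],None,fx=8,fy=8,interpolation=cv2.INTER_CUBIC))
im=cv2.imread('pics/scene0.png')
cv2.imwrite('pics/z3.png',cv2.resize(im[130:250,180:320],None,fx=5,fy=5,interpolation=cv2.INTER_CUBIC))
```

```text
(no output)
```

View pics/z1.png

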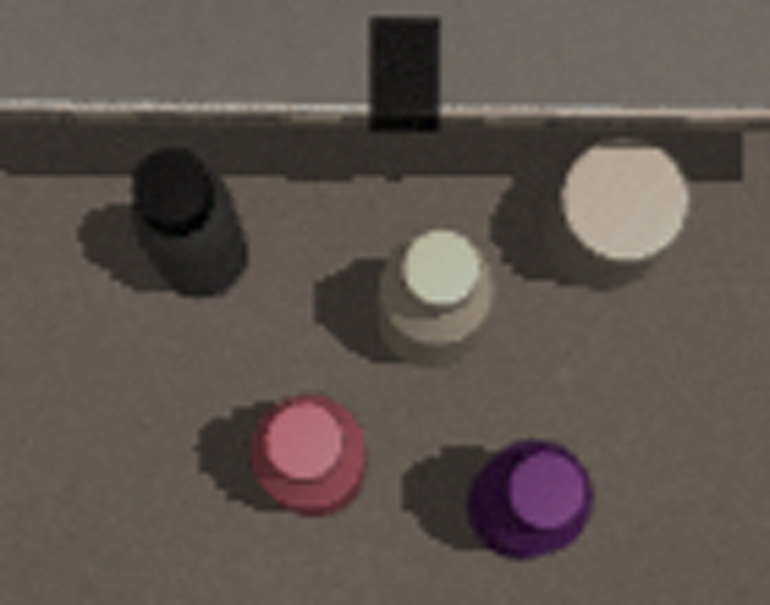

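View pics/z2.png

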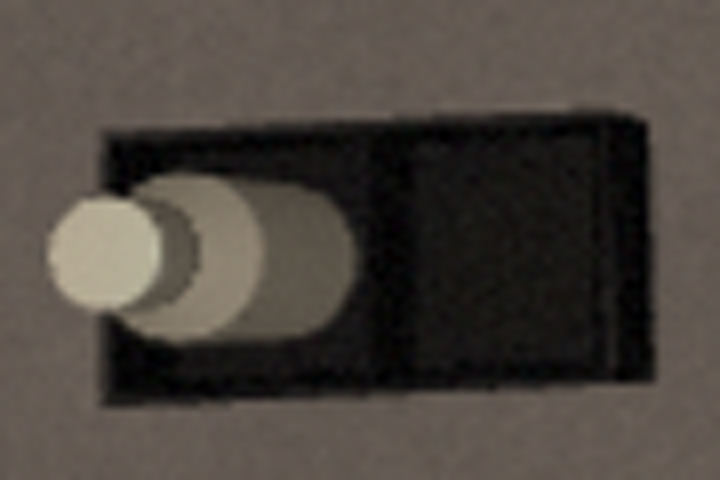

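View pics/z3.png

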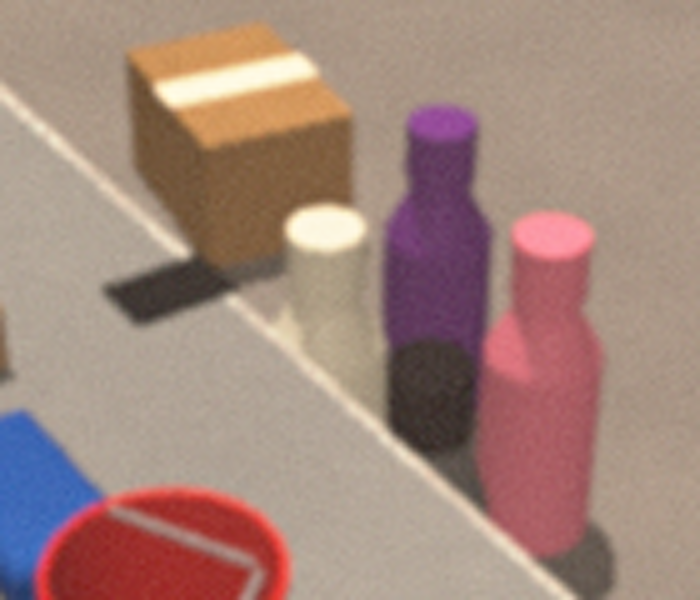

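Run:
```python
from h import *
def z1(u,v): return 190+(u+.5)/5.5-.5,130+(v+.5)/5.5-.5
def z2(u,v): return 100+(u+.5)/8-.5,200+(v+.5)/8-.5
def z3(u,v): return 180+(u+.5)/5-.5,130+(v+.5)/5-.5
for n,p,z in [('bottle',(441,267),.18),('flask',(173,190),.195),('tin',(625,200),.11),('pink',(304,441),.18),('purple',(547,491),.18),('clipBL',(370,18),.193),('clipBR',(438,18),.193),('clipFL',(370,131),.18),('clipFR',(440,131),.18),('lipL',(0,104),.19),('lipR',(770,112),.19)]:
    print(n,ray('top',*z1(*p),z).round(4))
for n,p,z in [('stock',(104,252),.185),('LT',(100,130),.07),('LB',(103,403),.07),('RT',(612,112),.07),('RB',(615,385),.07),('baseRT',(650,122),0),('baseRB',(654,380),0),('divT',(395,130),.07),('divB',(398,385),.07)]:
    print(n,ray('top',*z2(*p),z).round(4))
for n,p,z in [('bottle',(326,228),.18),('pink',(553,236),.18),('purple',(442,124),.18)]:
    print('scene',n,ray('scene',*z3(*p),z).round(4))
print(ray('top',160,153,.19),ray('top',350,152,.19))
```

```text
bottle [ 0.5831 -0.0265  0.18  ]
flask [0.6177 0.1029 0.195 ]
tin [ 0.6302 -0.125   0.11  ]
pink [0.4982 0.0394 0.18  ]
purple [ 0.4748 -0.0772  0.18  ]
clipBL [0.7037 0.0085 0.193 ]
clipBR [ 0.7038 -0.0246  0.193 ]
clipFL [0.6505 0.0083 0.18  ]
clipFR [ 0.6506 -0.026   0.18  ]
lipL [0.6609 0.1883 0.19  ]
lipR [ 0.6583 -0.1856  0.19  ]
stock [0.4404 0.3851 0.185 ]
LT [0.4868 0.4331 0.07  ]
LB [0.3877 0.4267 0.07  ]
RT [0.4943 0.2449 0.07  ]
RB [0.3952 0.2407 0.07  ]
baseRT [0.4949 0.245  0.    ]
baseRB [0.3953 0.2405 0.    ]
divT [0.4873 0.3245 0.07  ]
divB [0.3948 0.3196 0.07  ]
scene bottle [ 0.5843 -0.0259  0.18  ]
scene pink [0.4998 0.0406 0.18  ]
scene purple [ 0.4781 -0.0748  0.18  ]
[0.64832765 0.26720472 0.19      ] [ 0.65290148 -0.23974999  0.19      ]
```

```bash
python3 -m pendant '[[0,[0,0,0.8],[0,0,0]],[0,[0.45,-0.75,0.8],[0,0,0.4]],[0,[0.45,-0.75,0],[0,0,0.4]],[0,[0.45,-0.75,0],[0,0,0.4]],[0,[0.45,-0.75,0],[0,0,0.4]],[0,[0.45,-0.75,0],[0,0,0.4]],[0,[0.45,-0.75,0],[0,0,0.4]],[0,[0.45,-0.75,0],[0,0,0.4]],[0,[0.45,-0.75,0],[0,0,0.4]],[0,[0.45,-0.75,0],[0,0,0.4]],[0,[0.45,-0.75,0],[0,0,0.4]],[0,[0.45,-0.75,0],[0,0,0]]]' 50
```

```text
clock: 2.2
eef_pos: [0.4677, 0.1647, 0.3181]
orientation: [-0.021, 3.136, 0.003]
wrist_force: [1.3, 0.6, -0.4]
gripper_width: 0.996
```

```bash
python3 -m pendant '[[0,[0.45,-0.75,0],[0,0,0]],[0,[0.45,-0.75,0],[0,0,0]],[0,[0.45,-0.75,0],[0,0,0]],[0,[0.45,-0.75,0],[0,0,0]],[0,[0.4,-0.7,0],[0,0,0]],[0,[0,0,0],[0,0,0]]]'
python3 - <<'E'
from h import *
s=bot.sense();print(s['eef_pos'],s['orientation'],s['q'])
for c in('top','scene'): save(c,c+'1.png')
E
```

```text
clock: 2.8
eef_pos: [0.5828, -0.0336, 0.3184]
orientation: [-0.014, 3.134, 0.002]
wrist_force: [-0.2, -0.2, -0.7]
gripper_width: 1.0
[ 0.58276716 -0.03359915  0.31840693] [-1.40711506e-02  3.13414874e+00  1.91432275e-03] [-0.17179226  0.35940277  1.55867439  0.0026682   1.21643398 -1.75248476]
```

```bash
python3 -m pendant '[[0,[0,0.15,-0.4],[0,0,0]],[0,[0,0,-0.5],[0,0,0]],[0,[0,0,-0.5],[0,0,0]],[0,[0,0,-0.5],[0,0,0]],[0,[0,0,0],[0,0,0]]]'
python3 - <<'E'
from h import *
s=bot.sense();print(s['eef_pos'])
a=save('top','top2.png');b=save('scene','scene2.png')
A=cv2.resize(a[130:230,210:330],None,fx=5,fy=5,interpolation=2);B=cv2.resize(b[60:220,180:320],None,fx=4,fy=4,interpolation=2)
cv2.imwrite('pics/z4.png',B[:600,:,::-1]);
E
```

```text
clock: 3.4
eef_pos: [0.5786, -0.017, 0.2231]
orientation: [-0.025, 3.131, 0.004]
wrist_force: [-0.4, -0.0, -0.1]
gripper_width: 1.004
[ 0.57857099 -0.0169565   0.22307201]
```

View pics/z4.png

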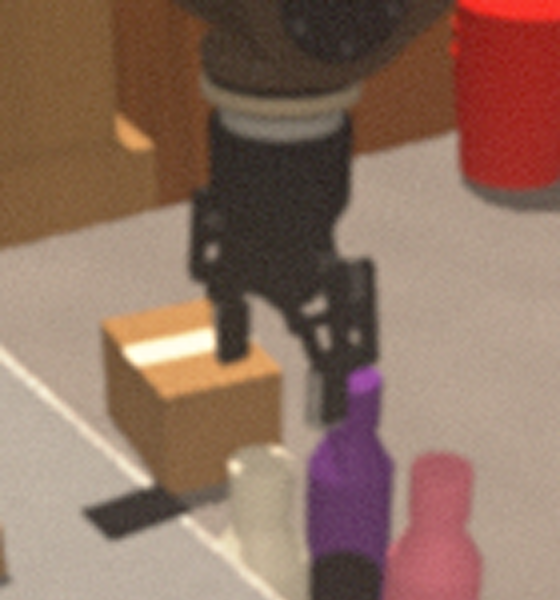

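```bash
python3 -m pendant '[[0,[0.1,-0.18,0],[0,0,0]],[0,[0,0,0],[0,0,0]]]'; python3 -m pendant '[[0,[0,0,-0.3],[0,0,0]],[0,[0,0,-0.3],[0,0,0]],[0,[0,0,0],[0,0,0]]]'
```

```text
clock: 3.7
eef_pos: [0.5862, -0.0264, 0.2292]
orientation: [-0.027, 3.123, 0.001]
wrist_force: [-0.6, -0.2, 0.4]
gripper_width: 1.001
clock: 4.0
eef_pos: [0.5877, -0.0273, 0.2021]
orientation: [-0.025, 3.116, 0.0]
wrist_force: [-0.5, 0.1, -0.0]
gripper_width: 1.0
```

```bash
python3 -m pendant '[[0,[-0.08,0,-0.3],[0,0.3,0]],[0,[0,0,-0.3],[0,0,0]],[0,[0,0,0],[0,0,0]]]'
```

```text
clock: 4.3
eef_pos: [0.584, -0.0278, 0.1727]
orientation: [0.025, -3.14, 0.001]
wrist_force: [0.4, 0.2, 0.0]
gripper_width: 1.004
```

```bash
python3 -m pendant '[[0,[0,0.03,-0.3],[0,0,0]],[0,[0,0,-0.06],[0,0,0]],[0,[0,0,0],[0,0,0]]]'
python3 - <<'E'
from h import *
s=bot.sense();print(s['eef_pos'])
b=save('scene','scene3.png');a=save('top','top3.png')
B=cv2.resize(b[100:250,180:320],None,fx=4,fy=4,interpolation=2)
cv2.imwrite('pics/z5.png',B[:,:,::-1]);
E
```

```text
clock: 4.6
eef_pos: [0.5846, -0.0265, 0.1557]
orientation: [0.024, -3.14, 0.001]
wrist_force: [0.3, 0.4, 1.2]
gripper_width: 0.998
[ 0.58460827 -0.02647974  0.15573372]
```

View pics/z5.png

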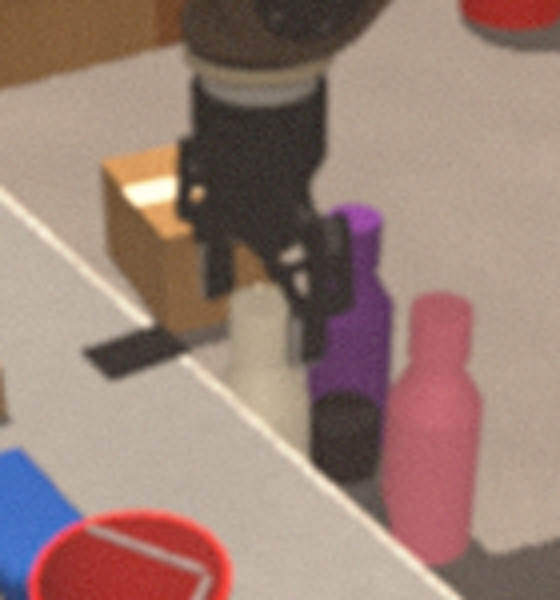

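The fingers straddle the white cap (around (245,310) in the zoom), pink and purple clear. Close.

```bash
python3 -m pendant '[[0.5,[0,0,0],[0,0,0]],[0.5,[0,0,0],[0,0,0]],[0.5,[0,0,0],[0,0,0]],[0.7,[0,0,0],[0,0,0]],[0.8,[0,0,0],[0,0,0]],[0.8,[0,0,0],[0,0,0]],[0.8,[0,0,0],[0,0,0]],[0.8,[0,0,0],[0,0,0]]]' 50
```

```text
clock: 5.5
eef_pos: [0.5852, -0.0267, 0.158]
orientation: [-0.024, 3.14, -0.002]
wrist_force: [-0.3, -0.4, -0.5]
gripper_width: 0.426
```

```bash
python3 -m pendant '[[0.8,[0,0,0.15],[0,0,0]],[0.8,[0,0,0.3],[0,0,0]],[0.8,[0,0,0.3],[0,0,0]],[0.8,[0,0,0],[0,0,0]]]' 60
python3 - <<'E'
from h import *
s=bot.sense();print(s['eef_pos'],s['orientation'],s['wrist_force'],s['wrist_torque'])
b=save('scene','scene4.png')
B=cv2.resize(b[100:250,180:320],None,fx=4,fy=4,interpolation=2)
cv2.imwrite('pics/z6.png',B[:,:,::-1]);
E
```

```text
clock: 5.9
eef_pos: [0.5842, -0.0265, 0.1962]
orientation: [0.024, -3.139, 0.001]
wrist_force: [0.7, -0.8, -4.3]
gripper_width: 0.427
[ 0.58418495 -0.02649278  0.19615422] [ 2.42952110e-02 -3.13912183e+00  7.70805344e-04] [ 0.71964664 -0.8482936  -4.2932944 ] [ 0.01754633 -0.06262536 -0.01332723]
```

View pics/z6.png

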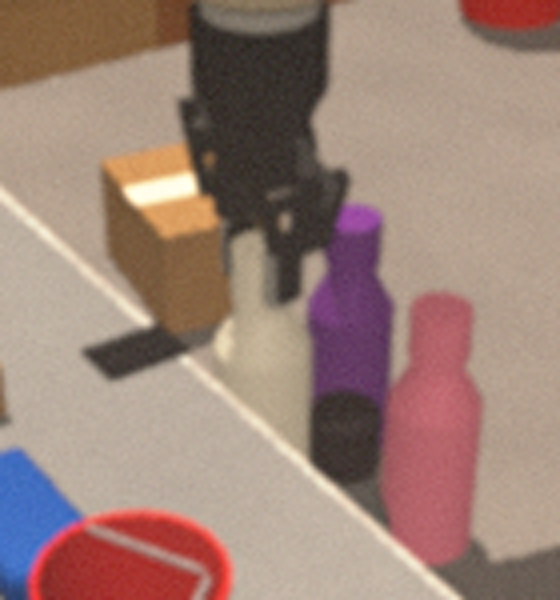

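```bash
python3 -m pendant '[[0.8,[0,0,0.3],[0,0,0]],[0.8,[0,0,0.5],[0,0,0]],[0.8,[0,0,0.5],[0,0,0]],[0.8,[0,0,0.5],[0,0,0]],[0.8,[0,0,0.5],[0,0,0]],[0.8,[0,0,0.5],[0,0,0]],[0.8,[0,0,0.5],[0,0,0]],[0.8,[0,0,0.3],[0,0,0]],[0.8,[0,0,0],[0,0,0]]]'
```

```text
clock: 6.85
eef_pos: [0.58, -0.0258, 0.3724]
orientation: [0.024, -3.122, -0.004]
wrist_force: [0.3, 0.0, -4.3]
gripper_width: 0.429
```

```bash
python3 -m pendant '[[0.8,[-0.1,0.2,0],[0,0,0]],[0.8,[-0.2,0.45,0],[0,0,0]],[0.8,[-0.25,0.58,0],[0,0,0]],[0.8,[-0.25,0.58,0],[0,0,0]],[0.8,[-0.25,0.58,0],[0,0,0]],[0.8,[-0.25,0.58,0],[0,0,0]],[0.8,[-0.25,0.58,0],[0,0,0]],[0.8,[-0.25,0.58,0],[0,0,0]],[0.8,[-0.25,0.58,0],[0,0,0]],[0.8,[-0.25,0.58,0],[0,0,0]],[0.8,[-0.2,0.4,0],[0,0,0]],[0.8,[0,0,0],[0,0,0]]]'
```

```text
clock: 8.05
eef_pos: [0.439, 0.2727, 0.3525]
orientation: [0.022, -3.094, 0.0]
wrist_force: [-0.2, 0.2, -3.9]
gripper_width: 0.427
```

```bash
python3 -m pendant '[[0.8,[0.05,0.3,0],[0,-0.3,0]],[0.8,[0,0,0],[0,-0.25,0]],[0.8,[0,0,0],[0,0,0]]]'
python3 - <<'E'
from h import *
s=bot.sense();print(s['eef_pos'],s['orientation'])
b=save('scene','scene5.png');a=save('top','top5.png')
cv2.imwrite('pics/z7.png',np.hstack([cv2.resize(b[120:340,330:490],None,fx=2.5,fy=2.5),cv2.resize(a[140:300,80:220],None,fx=2.5,fy=550/160)])[:,:,::-1])
E
```

```text
clock: 8.35
eef_pos: [0.4394, 0.288, 0.3488]
orientation: [0.025, -3.138, 0.005]
wrist_force: [-0.9, 0.2, -3.8]
gripper_width: 0.429
[0.43943469 0.28802327 0.34884369] [ 0.02510178 -3.13841898  0.00538374]
```

View pics/z7.png

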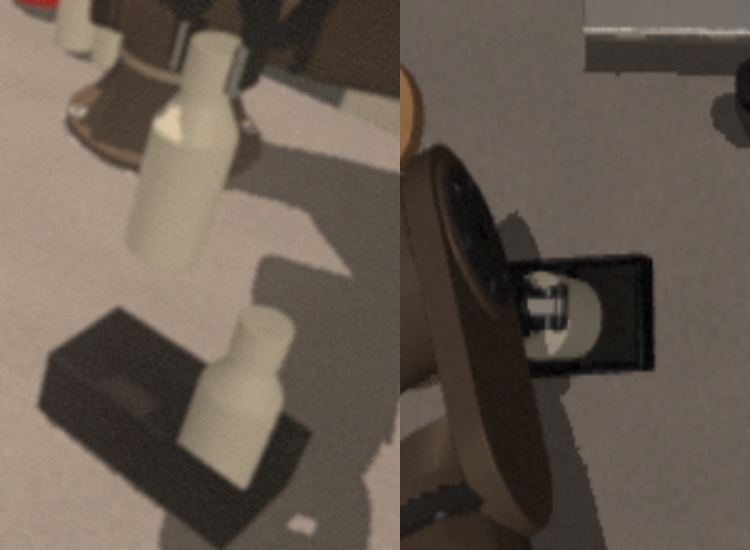

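Run:
```python
from h import *
for X in [(.4394,.288,.19),(.4394,.288,.371),(.440,.385,.05),(.44,.385,.185)]:
    u,v=proj('scene',X); print((u-330)*2.5,(v-120)*2.5)
```

```text
159.53136788640123 246.61184154724992
217.97310383600546 41.391244579275366
219.4054896244326 443.10962677673075
267.05844771072947 321.1277884058915
```

```bash
python3 -m pendant '[[0.8,[0.08,0.06,-0.2],[0,0,0]],[0.8,[0,0,-0.4],[0,0,0]],[0.8,[0,0,-0.4],[0,0,0]],[0.8,[0,0,-0.3],[0,0,0]],[0.8,[0,0,0],[0,0,0]]]'
```

```text
clock: 8.95
eef_pos: [0.4454, 0.2888, 0.2794]
orientation: [0.018, -3.137, 0.005]
wrist_force: [-0.3, -0.5, -2.8]
gripper_width: 0.428
```

```bash
python3 -m pendant '[[0.8,[-0.04,0.05,-0.2],[0,0,0]],[0.8,[0,0,-0.3],[0,0,0]],[0.8,[0,0,-0.2],[0,0,0]],[0.8,[0,0,0],[0,0,0]]]'
python3 - <<'E'
from h import *
s=bot.sense();print(s['eef_pos'],s['orientation'])
b=save('scene','scene6.png')
cv2.imwrite('pics/z8.png',cv2.resize(b[150:340,330:490],None,fx=3,fy=3)[:,:,::-1])
E
```

```text
clock: 9.35
eef_pos: [0.4442, 0.2914, 0.2429]
orientation: [0.015, -3.138, 0.004]
wrist_force: [0.1, 0.1, -5.0]
gripper_width: 0.428
[0.44419364 0.29140035 0.24288277] [ 0.01545829 -3.13760949  0.00413101]
```

View pics/z8.png

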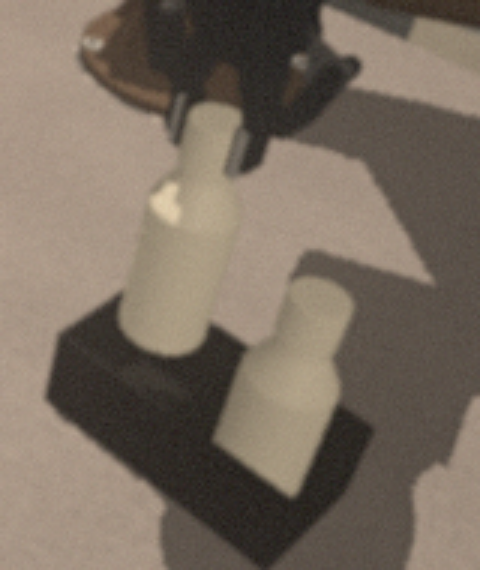

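```bash
python3 -m pendant '[[0.8,[0,0,-0.3],[0,0,0]],[0.8,[0,0,-0.3],[0,0,0]],[0.8,[0,0,-0.3],[0,0,0]],[0.8,[0,0,-0.2],[0,0,0]],[0.8,[0,0,0],[0,0,0]]]'
```

```text
clock: 9.9
eef_pos: [0.4463, 0.2925, 0.1905]
orientation: [-0.015, 3.138, 0.001]
wrist_force: [-0.3, 0.4, -4.8]
gripper_width: 0.426
```

```bash
python3 -m pendant '[[0.8,[-0.06,-0.02,-0.15],[0,0,0]],[0.8,[0,0,-0.15],[0,0,0]],[0.8,[0,0,-0.1],[0,0,0]],[0.8,[0,0,0],[0,0,0]]]'
```

```text
clock: 10.3
eef_pos: [0.4437, 0.2919, 0.1707]
orientation: [-0.016, 3.136, 0.003]
wrist_force: [0.2, 0.7, -3.0]
gripper_width: 0.432
```

```bash
python3 -m pendant '[[0.8,[0,0,-0.06],[0,0.05,0]],[0.8,[0,0,-0.06],[0,0,0]],[0.8,[0,0,0],[0,0,0]]]'
```

```text
clock: 10.6
eef_pos: [0.445, 0.2925, 0.1664]
orientation: [-0.016, 3.137, 0.006]
wrist_force: [-0.4, 0.3, -4.3]
gripper_width: 0.429
```

```bash
python3 -m pendant '[[0.8,[0,0,-0.06],[0,0,0]],[0.8,[0,0,-0.04],[0,0,0]],[0.8,[0,0,0],[0,0,0]]]'
```

```text
clock: 10.9
eef_pos: [0.4471, 0.2931, 0.1668]
orientation: [-0.017, 3.128, 0.011]
wrist_force: [-0.6, 0.9, -3.1]
gripper_width: 0.427
```

```bash
python3 -m pendant '[[0.8,[-0.06,-0.02,-0.08],[0,0.15,0]],[0.8,[0,0,-0.08],[0,0,0]],[0.8,[0,0,0],[0,0,0]]]'
python3 - <<'E'
from h import *
s=bot.sense();print(s['eef_pos'],s['orientation'],s['wrist_force'])
b=save('scene','scene7.png');s=bot.sense();print(s['eef_pos'],s['wrist_force'])
a=save('top','top7.png');s=bot.sense();print(s['eef_pos'],s['wrist_force'])
cv2.imwrite('pics/z9.png',np.hstack([cv2.resize(b[180:340,330:490],None,fx=3,fy=3),cv2.resize(a[190:270,90:190],None,fx=3.2,fy=6)])[:,:,::-1])
E
```

```text
clock: 11.2
eef_pos: [0.4505, 0.2945, 0.1666]
orientation: [-0.018, 3.122, 0.024]
wrist_force: [-0.4, 1.1, -4.1]
gripper_width: 0.428
[0.45045955 0.29453684 0.16664623] [-0.01783481  3.12205629  0.02427961] [-0.3878923   1.06758358 -4.10676655]
[0.45037311 0.29447475 0.16642046] [ 0.16202279 -0.31720361 -3.41734542]
[0.44991626 0.29432201 0.16576376] [ 2.14861125 -0.64273552 11.68414324]
```

View pics/z9.png

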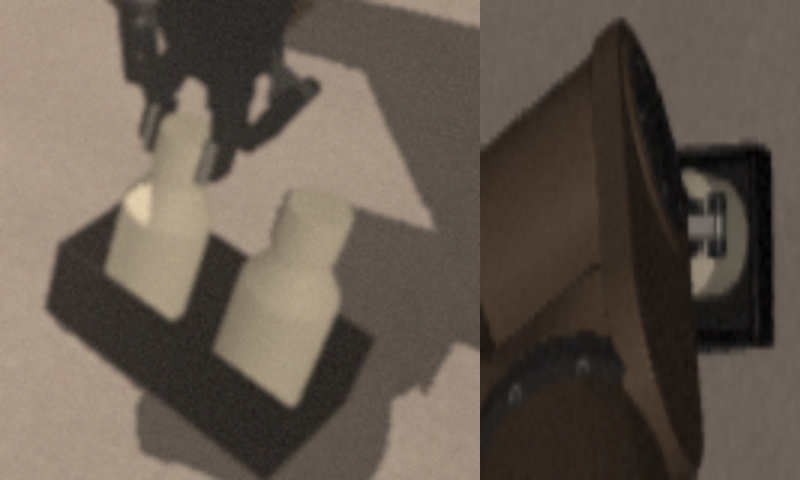

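```bash
python3 -m pendant '[[0.8,[-0.08,-0.03,0.15],[0,0.1,0]],[0.8,[-0.04,-0.02,0.05],[0,0.1,0]],[0.8,[0,0,0],[0,0,0]],[0.8,[0,0,0],[0,0,0]]]'
```

```text
clock: 11.7
eef_pos: [0.4422, 0.2911, 0.1746]
orientation: [0.018, -3.135, -0.02]
wrist_force: [-0.4, 0.0, -3.0]
gripper_width: 0.426
```

```bash
python3 -m pendant '[[0.8,[0,0,-0.12],[0,-0.05,0]],[0.8,[0,0,-0.1],[0,0,0]]]'; python3 -m pendant '[[0.8,[0,0,0],[0,0,0]]]'
```

```text
clock: 11.9
eef_pos: [0.4434, 0.2917, 0.1656]
orientation: [-0.018, 3.139, 0.023]
wrist_force: [-9.3, -6.4, 74.8]
gripper_width: 0.427
clock: 12.0
eef_pos: [0.4438, 0.2918, 0.1662]
orientation: [-0.018, 3.137, 0.024]
wrist_force: [-0.4, -0.8, -3.4]
gripper_width: 0.43
```

```bash
python3 -m pendant '[[0.8,[0,0,-0.02],[0,0,0]],[0.5,[0,0,0],[0,0,0]],[0.4,[0,0,0],[0,0,0]],[0.3,[0,0,0],[0,0,0]],[0.3,[0,0,0],[0,0,0]]]' 20
python3 - <<'E'
from h import *
b=save('scene','scene8.png')
cv2.imwrite('pics/z10.png',cv2.resize(b[180:340,330:490],None,fx=3.5,fy=3.5)[:,:,::-1])
E
```

```text
clock: 12.5
eef_pos: [0.4441, 0.292, 0.1648]
orientation: [-0.018, 3.136, 0.025]
wrist_force: [-0.2, 1.5, 0.2]
gripper_width: 0.701
```

View pics/z10.png

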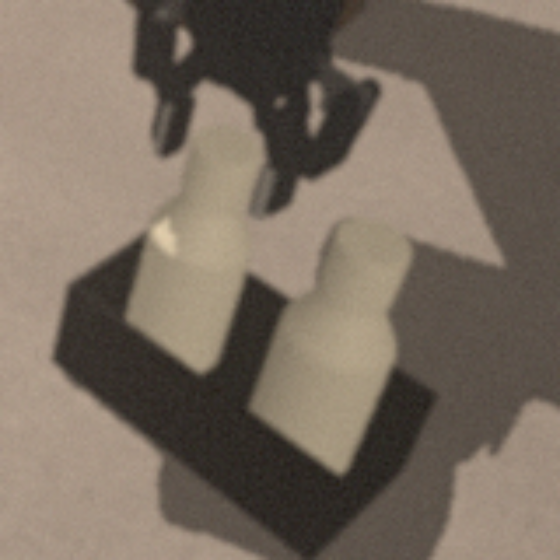

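Bottle stands upright in the empty pocket with the fingers open around its cap. Retreat straight up.

```bash
python3 -m pendant '[[0.3,[0,0,0.2],[0,0,0]],[0.3,[0,0,0.3],[0,0,0]],[0.3,[0,0,0.4],[0,0,0]],[0.3,[0,0,0.6],[0,0,0]],[0.3,[0,0,0.8],[0,0,0]],[0.3,[0,0,0.8],[0,0,0]],[0.3,[0,0,0.6],[0,0,0]],[0.5,[0,0,0],[0,0,0]]]'
```

```text
clock: 13.35
eef_pos: [0.4422, 0.2911, 0.3612]
orientation: [-0.018, 3.136, 0.024]
wrist_force: [-0.1, -0.1, -0.2]
gripper_width: 0.546
```

```bash
python3 -m pendant '[[0.7,[0.1,-0.4,0],[0,-0.3,0]],[1,[0.1,-0.6,0],[0,-0.9,0]],[1,[0.12,-0.6,0],[0,-0.9,0]],[1,[0.12,-0.6,0],[0,-0.9,0]],[1,[0.12,-0.6,0],[0,-0.9,0]],[1,[0.12,-0.6,0],[0,-0.9,0]],[1,[0.12,-0.6,0],[0,-0.9,0]],[1,[0.12,-0.6,0],[0,-0.9,0]],[1,[0.12,-0.6,0],[0,-0.9,0]],[1,[0.12,-0.5,0],[0,-0.9,0]],[1,[0.1,-0.3,0],[0,-0.5,0]],[1,[0,0,0],[0,0,0]]]' 60
python3 - <<'E'
from h import *
from scipy.spatial.transform import Rotation as R
s=bot.sense();print(s['eef_pos'],s['q'],R.from_rotvec(s['orientation']).as_matrix().round(3))
b=save('scene','scene9.png');a=save('top','top9.png')
E
```

```text
clock: 14.55
eef_pos: [0.5003, -0.0102, 0.3609]
orientation: [-0.025, 2.357, 0.008]
wrist_force: [-0.3, -0.0, -1.3]
gripper_width: -0.001
[ 0.50034759 -0.01019511  0.36093424] [-0.24470839 -0.01987096  2.12829412  0.61786066  0.32282075 -2.35510771] [[-0.708 -0.02   0.706]
 [-0.016  1.     0.013]
 [-0.706 -0.002 -0.708]]
```

View pics/scene9.png

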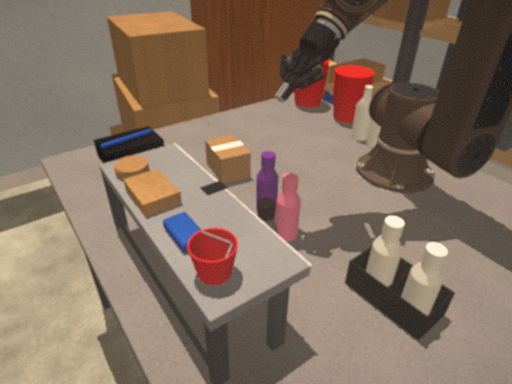

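View pics/top9.png

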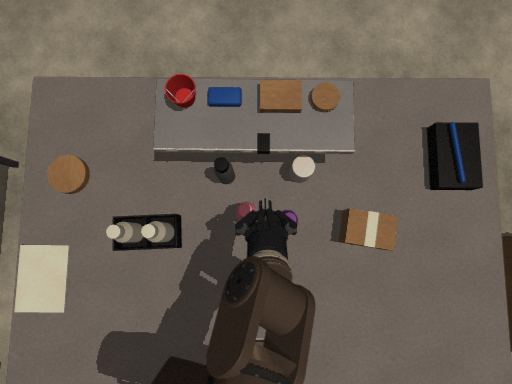

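```bash
python3 -m pendant '[[1,[0.1,0,-0.3],[0,0,0]],[1,[0.2,0,-0.5],[0,0,0]],[1,[0.2,0,-0.5],[0,0,0]],[1,[0.2,0,-0.5],[0,0,0]],[1,[0.2,0,-0.4],[0,0,0]],[1,[0,0,0],[0,0,0]]]'
python3 - <<'E'
from h import *
from scipy.spatial.transform import Rotation as R
s=bot.sense();print(s['eef_pos'],s['q'],R.from_rotvec(s['orientation']).as_matrix().round(3))
E
```

```text
clock: 15.25
eef_pos: [0.5528, 0.0092, 0.275]
orientation: [-0.015, 2.398, -0.002]
wrist_force: [-0.6, -0.6, 0.1]
gripper_width: -0.001
[0.55277868 0.00915858 0.27499293] [-0.14974643  0.19383193  2.14103914  0.9824255   0.12493409 -2.67203261] [[-0.736 -0.011  0.677]
 [-0.012  1.     0.003]
 [-0.677 -0.006 -0.736]]
```

```bash
python3 -m pendant '[[1,[-0.2,-0.1,0.4],[0,0.6,0]],[1,[-0.2,-0.1,0.5],[0,0.8,0]],[1,[-0.2,-0.1,0.5],[0,0.8,0]],[1,[-0.2,-0.1,0.4],[0,0.8,0]],[1,[0,0,0],[0,0.8,0]],[1,[0,0,0],[0,0.6,0]],[1,[0,0,0],[0,0,0]]]'
python3 - <<'E'
from h import *
from scipy.spatial.transform import Rotation as R
s=bot.sense();print(s['eef_pos'],s['q'],R.from_rotvec(s['orientation']).as_matrix().round(3))
E
```

```text
clock: 15.95
eef_pos: [0.519, 0.0002, 0.3515]
orientation: [-0.021, 2.724, 0.017]
wrist_force: [0.3, -0.5, -0.1]
gripper_width: 0.002
[5.19037347e-01 2.08421056e-04 3.51493635e-01] [-0.1666257   0.09204926  1.88945071  0.1208588   0.75347045 -1.82429132] [[-0.914 -0.018  0.406]
 [-0.012  1.     0.015]
 [-0.406  0.009 -0.914]]
```

```bash
python3 -m pendant '[[1,[0,0,0],[0.44,0,-1]],[1,[0,0,0],[0.44,0,-1]],[1,[0,0,0],[0.44,0,-1]],[1,[0,0,0],[0.44,0,-1]],[1,[0,0,0],[0.44,0,-1]],[1,[0,0,0],[0.44,0,-1]],[1,[0,0,0],[0.44,0,-1]],[1,[0,0,0],[0.44,0,-1]],[1,[0,0,0],[0.44,0,-1]],[1,[0,0,0],[0.44,0,-1]],[1,[0,0,0],[0.44,0,-1]],[1,[0,0,0],[0.44,0,-1]]]'
python3 - <<'E'
from h import *
from scipy.spatial.transform import Rotation as R
s=bot.sense();print(s['eef_pos'],s['q'],R.from_rotvec(s['orientation']).as_matrix().round(3))
E
```

```text
clock: 17.15
eef_pos: [0.5101, 0.0018, 0.353]
orientation: [1.536, 2.29, 0.321]
wrist_force: [-0.3, -0.6, 0.5]
gripper_width: 0.001
[0.51011941 0.00183832 0.35304581] [-0.15005306  0.07199549  1.91179571  0.07393367  0.72991506 -0.58366611] [[-0.342  0.841  0.418]
 [ 0.924  0.382 -0.013]
 [-0.171  0.382 -0.908]]
```

```bash
python3 -m pendant '[[1,[0,0,0],[0.44,0,-1]],[1,[0,0,0],[0.44,0,-1]],[1,[0,0,0],[0.44,0,-1]],[1,[0,0,0],[0.44,0,-1]],[1,[0,0,0],[0.44,0,-1]],[1,[0,0,0],[0.44,0,-1]],[1,[0,0,0],[0.44,0,-1]],[1,[0,0,0],[0.44,0,-1]],[1,[0,0,0],[0.44,0,-1]],[1,[0,0,0],[0.44,0,-1]],[1,[0,0,0],[0.44,0,-1]],[1,[0,0,0],[0.44,0,-1]]]'
python3 -m pendant '[[1,[0,0,0],[0.44,0,-1]],[1,[0,0,0],[0.44,0,-1]],[1,[0,0,0],[0.44,0,-1]],[1,[0,0,0],[0.44,0,-1]],[1,[0,0,0],[0.44,0,-1]],[1,[0,0,0],[0.44,0,-1]],[1,[0,0,0],[0.44,0,-1]],[1,[0,0,0],[0.44,0,-1]]]'
python3 - <<'E'
from h import *
from scipy.spatial.transform import Rotation as R
s=bot.sense();print(s['eef_pos'],s['q'],R.from_rotvec(s['orientation']).as_matrix().round(3))
E
```

```text
clock: 18.35
eef_pos: [0.5008, 0.0034, 0.354]
orientation: [2.698, 1.077, 0.542]
wrist_force: [0.0, 0.0, -0.4]
gripper_width: -0.001
clock: 19.15
eef_pos: [0.4946, 0.0044, 0.3546]
orientation: [3.055, -0.056, 0.604]
wrist_force: [-0.6, 1.3, -0.0]
gripper_width: 0.005
[0.4946499  0.00440412 0.35459282] [-0.13344562  0.05710692  1.9128924   0.02459675  0.78054437  1.45965962] [[ 0.924 -0.04   0.38 ]
 [-0.03  -0.999 -0.034]
 [ 0.381  0.02  -0.924]]
```

```bash
python3 -m pendant '[[1,[0.1,-0.03,0],[0.1,-0.7,0]],[1,[0.1,-0.03,-0.2],[0.1,-0.8,0]],[1,[0.1,-0.03,-0.3],[0.1,-0.8,0]],[1,[0.1,-0.03,-0.3],[0.1,-0.8,0]],[1,[0.1,-0.03,-0.3],[0,-0.8,0]],[1,[0.1,-0.03,-0.3],[0,-0.7,0]],[1,[0.1,0,-0.3],[0,0,0]],[1,[0,0,0],[0,0,0]]]'
python3 - <<'E'
from h import *
from scipy.spatial.transform import Rotation as R
s=bot.sense();print(s['eef_pos'],s['q'],R.from_rotvec(s['orientation']).as_matrix().round(3))
E
```

```text
clock: 19.95
eef_pos: [0.5219, 0.0036, 0.2873]
orientation: [-2.896, 0.063, -1.133]
wrist_force: [-0.9, 0.0, -0.6]
gripper_width: 0.002
[0.52189618 0.003616   0.28734839] [-0.18668659  0.12735579  2.18679589  0.99314502  0.16746782  0.49530967] [[ 0.734 -0.027  0.679]
 [-0.049 -0.999  0.014]
 [ 0.677 -0.044 -0.734]]
```

```bash
python3 -m pendant '[[1,[0.1,-0.05,-0.25],[0,-0.2,0]],[1,[0.1,-0.05,-0.25],[0,-0.2,0]],[1,[0.1,-0.05,-0.25],[0,-0.1,0]],[1,[0.1,-0.05,-0.25],[0,0,0]],[1,[0.1,-0.05,-0.25],[0,0,0]],[1,[0,0,0],[0,0,0]]]'
python3 - <<'E'
from h import *
from scipy.spatial.transform import Rotation as R
s=bot.sense();print(s['eef_pos'],s['q'],R.from_rotvec(s['orientation']).as_matrix().round(3))
E
```

```text
clock: 20.55
eef_pos: [0.5396, -0.0021, 0.2446]
orientation: [-2.87, 0.054, -1.174]
wrist_force: [-0.8, 0.7, -0.0]
gripper_width: 0.001
[ 0.53963206 -0.00208259  0.24459695] [-0.20288902  0.2334271   2.22884792  2.03593293  0.18571496 -0.57088859] [[ 0.713 -0.017  0.701]
 [-0.047 -0.999  0.024]
 [ 0.7   -0.05  -0.713]]
```

```bash
python3 -m pendant '[[1,[0.1,-0.1,-0.25],[0,0,0]],[1,[0.1,-0.05,-0.25],[0,0,0]],[1,[0.1,0,-0.15],[0,0,0]],[1,[0.2,0,-0.2],[0,0,0]],[1,[0,0,0],[0,0,0]]]'
python3 - <<'E'
from h import *
from scipy.spatial.transform import Rotation as R
s=bot.sense();print(s['eef_pos'],s['q'],R.from_rotvec(s['orientation']).as_matrix().round(3))
b=save('scene','scene10.png');a=save('top','top10.png')
cv2.imwrite('pics/z11.png',np.hstack([cv2.resize(b[100:250,180:320],None,fx=2.8,fy=3.5),cv2.resize(a[130:240,190:330],None,fx=2.8,fy=525/110)])[:,:,::-1])
E
```

```text
clock: 21.05
eef_pos: [0.564, -0.0065, 0.2064]
orientation: [-2.86, 0.049, -1.177]
wrist_force: [0.5, 0.0, 0.0]
gripper_width: -0.0
[ 0.56402638 -0.00652917  0.20643272] [-0.20712844  0.34119257  2.22267404  2.37584724  0.25793273 -0.92333078] [[ 0.71  -0.011  0.704]
 [-0.047 -0.998  0.033]
 [ 0.702 -0.057 -0.71 ]]
```

View pics/z11.png

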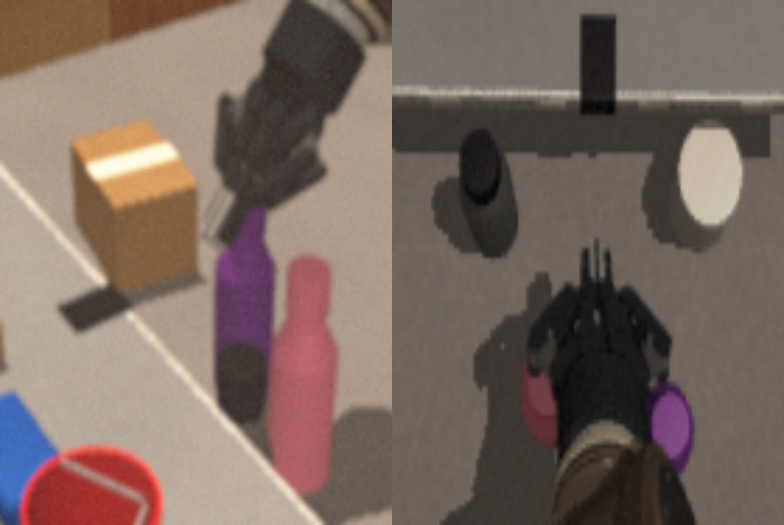

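```bash
python3 -m pendant '[[1,[0.2,-0.02,-0.2],[0,0,0]],[1,[0.3,-0.02,-0.32],[0,0,0]],[1,[0.3,0,-0.32],[0,0,0]],[1,[0.3,0,-0.32],[0,0,0]],[1,[0.1,0,-0.1],[0,0,0]],[1,[0,0,0],[0,0,0]]]'
python3 - <<'E'
from h import *
from scipy.spatial.transform import Rotation as R
s=bot.sense();print(s['eef_pos'],s['q'],R.from_rotvec(s['orientation']).as_matrix().round(3))
E
```

```text
clock: 21.75
eef_pos: [0.6234, -0.0063, 0.1494]
orientation: [-2.852, 0.044, -1.185]
wrist_force: [-0.6, 0.4, 0.0]
gripper_width: -0.001
[ 0.62335151 -0.00625935  0.14935562] [-0.18260616  0.51632303  2.13939551  2.60755116  0.33308506 -1.14487008] [[ 0.705 -0.006  0.709]
 [-0.046 -0.998  0.038]
 [ 0.707 -0.06  -0.704]]
```

```bash
python3 -m pendant '[[1,[0.1,-0.03,-0.25],[0,0,0]],[1,[0.2,-0.02,-0.25],[0,0,0]],[1,[0.2,0,-0.2],[0,0,0]],[1,[0.1,0,0],[0,0,0]],[1,[0,0,0],[0,0,0]]]'
python3 - <<'E'
from h import *
from scipy.spatial.transform import Rotation as R
s=bot.sense();print(s['eef_pos'],s['wrist_force'],R.from_rotvec(s['orientation']).as_matrix()[:,2].round(3))
b=save('scene','scene11.png');a=save('top','top11.png')
cv2.imwrite('pics/z12.png',np.hstack([cv2.resize(b[100:250,180:320],None,fx=2.8,fy=3.5),cv2.resize(a[130:240,190:330],None,fx=2.8,fy=525/110)])[:,:,::-1])
E
```

```text
clock: 22.25
eef_pos: [0.6543, -0.0081, 0.1167]
orientation: [-2.848, 0.042, -1.189]
wrist_force: [-0.5, -0.0, -0.7]
gripper_width: 0.002
[ 0.65425379 -0.00809808  0.11673098] [-0.46252133 -0.00131783 -0.67539282] [ 0.711  0.04  -0.702]
```

View pics/z12.png

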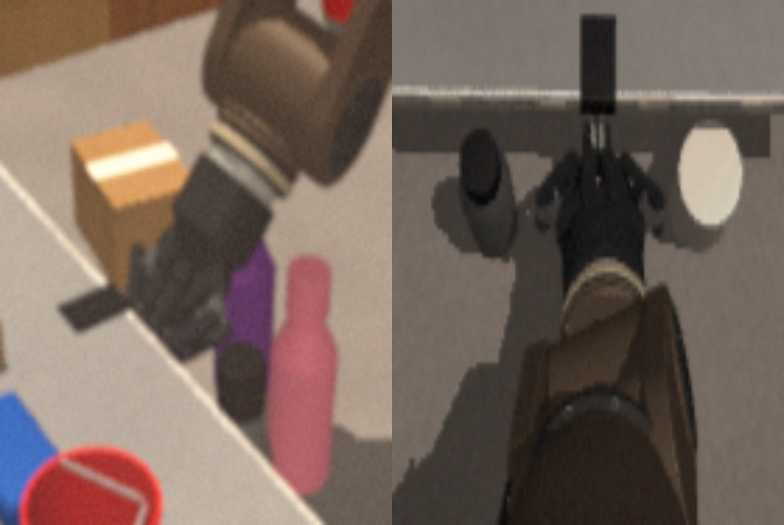

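```bash
python3 -m pendant '[[1,[0,0,0.12],[0,0,0]],[1,[0,0,0.12],[0,0,0]],[1,[0,0,0],[0,0,0]]]'
```

```text
clock: 22.65
eef_pos: [0.6531, -0.0079, 0.1308]
orientation: [-2.848, 0.042, -1.189]
wrist_force: [-0.2, -0.2, -0.1]
gripper_width: 0.001
```

```bash
python3 -m pendant '[[1,[0,0,0.08],[0,0,0]],[1,[0,0,0],[0,0,0]]]'
```

```text
clock: 22.85
eef_pos: [0.6531, -0.008, 0.1359]
orientation: [-2.847, 0.042, -1.191]
wrist_force: [-0.6, -0.5, -0.5]
gripper_width: 0.001
```

```bash
python3 -m pendant '[[1,[0,0,0.04],[0,0,0]],[1,[0,0,0],[0,0,0]]]'
python3 - <<'E'
from h import *
for i in range(3):
    s=bot.sense();print(s['eef_pos'].round(4),s['wrist_force'].round(2),s['wrist_torque'].round(3)); b=save('scene','scene12.png')
E
```

```text
clock: 23.05
eef_pos: [0.653, -0.008, 0.1382]
orientation: [-2.847, 0.042, -1.191]
wrist_force: [1.2, 0.6, 0.3]
gripper_width: 0.001
[ 0.653  -0.008   0.1382] [1.23 0.56 0.35] [-0.005  0.336 -0.014]
[ 0.653  -0.008   0.1381] [-0.36  1.01  0.21] [-0.021  0.337 -0.021]
[ 0.6529 -0.008   0.1379] [-0.46 -0.52 -0.14] [-0.03   0.351 -0.011]
```

```bash
python3 -m pendant '[[1,[-0.06,0,-0.1],[0,0,0]],[1,[0,0,-0.2],[0,0,0]],[1,[0,0,-0.2],[0,0,0]],[1,[0,0,0],[0,0,0]]]'
python3 - <<'E'
from h import *
for i in range(2):
    s=bot.sense();print(s['eef_pos'].round(4),s['wrist_force'].round(2),s['wrist_torque'].round(3)); b=save('top','top12.png')
def z1(u,v): return 190+(u+.5)/5.5-.5,130+(v+.5)/5.5-.5
print(ray('top',*z1(405,131),.161),ray('top',*z1(200,106),.19),ray('top',*z1(200,117),.19),ray('top',*z1(200,117),.161))
E
```

```text
clock: 23.6
eef_pos: [0.649, -0.008, 0.1109]
orientation: [-2.848, 0.042, -1.19]
wrist_force: [-1.5, 0.1, 0.5]
gripper_width: 0.001
[ 0.649  -0.008   0.1109] [-1.5   0.12  0.53] [-0.038  0.321  0.033]
[ 0.6492 -0.008   0.1115] [ 0.74 -0.49  0.21] [ 0.011  0.362 -0.028]
[ 0.65486854 -0.00917187  0.161     ] [0.66026455 0.09098592 0.19      ] [0.65480058 0.09090474 0.19      ] [0.66164279 0.09335462 0.161     ]
```

```bash
python3 -m pendant '[[1,[0.15,-0.02,0],[0,0,0]],[1,[0.1,0,0],[0,0,0]],[1,[0,0,0],[0,0,0]]]'
```

```text
clock: 24.0
eef_pos: [0.6635, -0.0092, 0.1133]
orientation: [-2.847, 0.041, -1.194]
wrist_force: [0.1, -0.9, -0.6]
gripper_width: 0.001
```

```bash
python3 -m pendant '[[1,[0,0,0.1],[0,0,0]],[1,[0,0,0.04],[0,0,0]],[1,[0,0,0],[0,0,0]]]'; python3 -m pendant '[[1,[0,0,0.06],[0,0,0]],[1,[0,0,0],[0,0,0]]]'; python3 -m pendant '[[1,[0,0,0.06],[0,0,0]]]'
```

```text
clock: 24.3
eef_pos: [0.6631, -0.0092, 0.1207]
orientation: [-2.848, 0.042, -1.192]
wrist_force: [0.3, 0.3, -1.8]
gripper_width: 0.002
clock: 24.5
eef_pos: [0.6625, -0.0092, 0.1236]
orientation: [-2.849, 0.042, -1.19]
wrist_force: [-0.0, -0.7, 0.3]
gripper_width: 0.002
clock: 24.6
eef_pos: [0.6622, -0.0092, 0.1262]
orientation: [-2.85, 0.042, -1.189]
wrist_force: [-0.2, 0.1, -3.0]
gripper_width: -0.001
```

```bash
for i in 1; do python3 -m pendant '[[1,[0.01,0,0.06],[0,0,0]]]'; python3 -m pendant '[[1,[0.01,0,0.06],[0,0,0]]]'; python3 -m pendant '[[1,[0.01,0,0.06],[0,0,0]]]'; done
```

```text
clock: 24.7
eef_pos: [0.6623, -0.0092, 0.129]
orientation: [-2.85, 0.042, -1.187]
wrist_force: [-2.7, -0.6, -3.4]
gripper_width: -0.002
clock: 24.8
eef_pos: [0.6622, -0.0092, 0.1316]
orientation: [-2.852, 0.042, -1.184]
wrist_force: [-3.9, -0.9, -13.7]
gripper_width: 0.002
clock: 24.9
eef_pos: [0.6611, -0.0092, 0.133]
orientation: [-2.856, 0.043, -1.176]
wrist_force: [-7.4, -0.8, -14.2]
gripper_width: -0.0
```

```bash
python3 -m pendant '[[1,[0.03,0,0.06],[0,0,0]]]'; python3 -m pendant '[[1,[0.03,0,0.06],[0,0,0]]]'
python3 - <<'E'
from h import *
from scipy.spatial.transform import Rotation as R
s=bot.sense();print(R.from_rotvec(s['orientation']).as_matrix().round(3),s['wrist_torque'],s['wrist_force'])
save('scene','scene13.png');save('top','top13.png')
E
```

```text
clock: 25.0
eef_pos: [0.6605, -0.0093, 0.1338]
orientation: [-2.861, 0.044, -1.166]
wrist_force: [-6.6, -0.1, -18.4]
gripper_width: 0.004
clock: 25.1
eef_pos: [0.6598, -0.0093, 0.1344]
orientation: [-2.866, 0.044, -1.156]
wrist_force: [-3.3, -0.6, -18.9]
gripper_width: 0.003
[[ 0.72  -0.007  0.694]
 [-0.046 -0.998  0.037]
 [ 0.692 -0.058 -0.719]] [-0.20008003  3.12674081 -0.02362534] [ -3.29841683  -0.59585504 -18.91421419]
```

```bash
python3 -m pendant '[[1,[0,0,-0.1],[0,0,0]],[1,[0,0,-0.1],[0,0,0]],[1,[0.06,0,-0.05],[0,-0.6,0]],[1,[0,0,0],[0,-0.6,0]],[1,[0,0,0],[0,0,0]]]'
python3 - <<'E'
from h import *
from scipy.spatial.transform import Rotation as R
s=bot.sense();z=R.from_rotvec(s['orientation']).as_matrix()[:,2];print(z)
p=s['eef_pos'];print('corner',p[0]+.008*z[0]-.011*z[2],p[2]+.008*z[2]+.011*z[0],s['q'])
E
```

```text
clock: 25.7
eef_pos: [0.6679, -0.0097, 0.1265]
orientation: [-2.788, 0.039, -1.332]
wrist_force: [-7.9, 1.8, -3.7]
gripper_width: 0.002
[ 0.77785797  0.03629952 -0.62739088]
corner 0.6810086036891403 0.13003024368901983 [-0.17809062  0.6211374   2.09625399  2.7609299   0.48594451 -1.29884337]
```

Run:
```python
from h import *
p=np.array([.564,-.0065,.2064]);z=np.array([.704,.033,-.71]);x=np.array([.71,-.047,.702])
for o in(-.011,0,.008,.021):
  for s in(-.011,0,.011): print(o,s,np.round(proj('top',p+o*z+s*x),1),np.round(proj('scene',p+o*z+s*x),1))
a=cv2.imread('pics/top10.png');b=cv2.imread('pics/scene10.png')
cv2.imwrite('pics/z13.png',np.hstack([cv2.resize(a[170:220,240:290],None,fx=8,fy=8,interpolation=0),cv2.resize(b[140:190,235:285],None,fx=8,fy=8,interpolation=0)]))
a=cv2.imread('pics/top13.png')
cv2.imwrite('pics/z14.png',cv2.resize(a[135:185,230:300],None,fx=8,fy=8,interpolation=2))
```

```text
-0.011 -0.011 [262.4 189.7] [262.1 164.7]
-0.011 0 [262.6 186.3] [259.3 162.7]
-0.011 0.011 [262.9 182.9] [256.5 160.7]
0 -0.011 [262.2 187.2] [259.5 168.6]
0 0 [262.4 183.8] [256.7 166.6]
0 0.011 [262.7 180.3] [253.9 164.7]
0.008 -0.011 [262.1 185.3] [257.5 171.4]
0.008 0 [262.3 182. ] [254.8 169.5]
0.008 0.011 [262.6 178.5] [251.9 167.5]
0.021 -0.011 [261.9 182.4] [254.4 176. ]
0.021 0 [262.1 179. ] [251.6 174.1]
0.021 0.011 [262.4 175.6] [248.7 172.2]
```

View pics/z13.png

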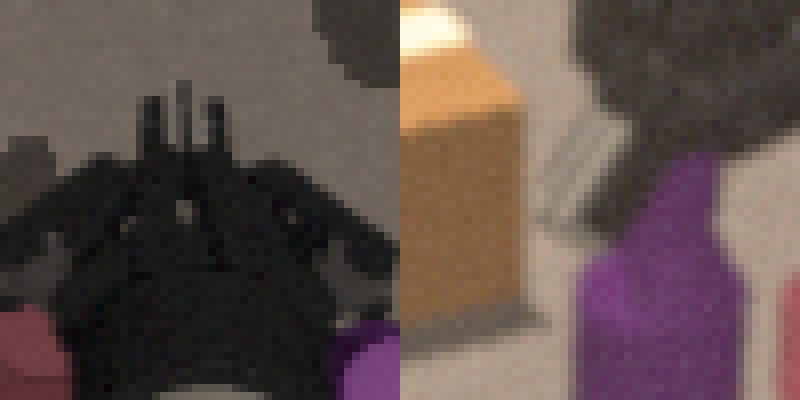

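View pics/z14.png

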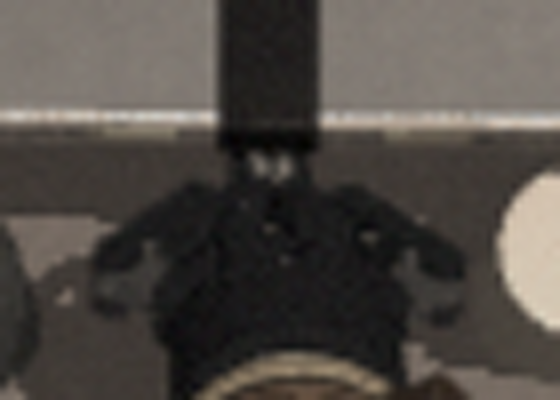

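```bash
python3 - <<'E'
from h import *
def z3(u,v): return 180+(u+.5)/5-.5,130+(v+.5)/5-.5
for p in [(2,92),(186,258),(238,300),(330,378),(560,590)]: print(p,ray('scene',*z3(*p),.19),ray('scene',*z3(*p),.193))
for p in [(105,290),(137,324)]: print(p,ray('scene',*z3(*p),.193))
s=bot.sense();print(s['wrist_force'])
E
python3 -m pendant '[[1,[-0.06,0,0],[0,0,0]],[1,[0,0,0],[0,0,0]]]'
```

```text
(2, 92) [ 0.65777484 -0.21689334  0.19      ] [ 0.66001554 -0.21169313  0.193     ]
(186, 258) [ 0.65966964 -0.02783094  0.19      ] [ 0.6618983  -0.02383282  0.193     ]
(238, 300) [0.65810928 0.01388389 0.19      ] [0.66034786 0.01761678 0.193     ]
(330, 378) [0.65701619 0.08369364 0.19      ] [0.65926172 0.08698267 0.193     ]
(560, 590) [0.66051781 0.23539322 0.19      ] [0.66274107 0.23771771 0.193     ]
(105, 290) [ 0.70422178 -0.021959    0.193     ]
(137, 324) [0.70547803 0.00846872 0.193     ]
[-7.90157671  1.84565347 -3.65334023]
clock: 25.9
eef_pos: [0.6661, -0.0097, 0.1279]
orientation: [-2.786, 0.038, -1.335]
wrist_force: [-4.8, 2.2, -1.7]
gripper_width: 0.004
```

```bash
python3 -m pendant '[[1,[-0.1,0,-0.1],[0,0,0]],[1,[-0.1,0,-0.1],[0,0.5,0]],[1,[0,0,0],[0,0.5,0]],[1,[0,0,0],[0,0,0]]]'
python3 - <<'E'
from h import *
from scipy.spatial.transform import Rotation as R
s=bot.sense();z=R.from_rotvec(s['orientation']).as_matrix()[:,2];print(z)
p=s['eef_pos'];print('corner',p[0]+.008*z[0]-.011*z[2],p[2]+.008*z[2]+.011*z[0],s['wrist_force'])
E
```

```text
clock: 26.3
eef_pos: [0.657, -0.0099, 0.1196]
orientation: [-2.841, 0.041, -1.216]
wrist_force: [0.9, 0.4, -0.3]
gripper_width: 0.0
[ 0.72349353  0.03660479 -0.68935999]
corner 0.6703539935304412 0.1220321539321651 [ 0.93301287  0.35792948 -0.27345617]
```

```bash
python3 -m pendant '[[1,[0.12,0.01,0],[0,0,0]],[1,[0,0,0],[0,0,0]]]'; python3 -m pendant '[[1,[0,0,0.05],[0,0,0]]]'; python3 -m pendant '[[1,[0,0,0.05],[0,0,0]]]';  python3 -m pendant '[[1,[0,0,0.05],[0,0,0]]]'; python3 -m pendant '[[1,[0,0,0.05],[0,0,0]]]'
```

```text
clock: 26.5
eef_pos: [0.6637, -0.0093, 0.1202]
orientation: [-2.839, 0.041, -1.22]
wrist_force: [-0.4, -0.2, 0.0]
gripper_width: 0.0
clock: 26.6
eef_pos: [0.6636, -0.0093, 0.1223]
orientation: [-2.838, 0.041, -1.22]
wrist_force: [-0.5, -0.3, 0.0]
gripper_width: -0.001
clock: 26.7
eef_pos: [0.6636, -0.0092, 0.1248]
orientation: [-2.838, 0.041, -1.22]
wrist_force: [0.7, -0.6, 0.3]
gripper_width: -0.0
clock: 26.8
eef_pos: [0.6635, -0.0092, 0.1274]
orientation: [-2.838, 0.041, -1.22]
wrist_force: [-0.0, -0.5, 0.3]
gripper_width: -0.003
clock: 26.9
eef_pos: [0.6634, -0.0092, 0.1301]
orientation: [-2.838, 0.041, -1.22]
wrist_force: [0.1, 0.2, -5.2]
gripper_width: 0.002
```

```bash
python3 -m pendant '[[1,[0.01,0,0.05],[0,0,0]]]'; python3 -m pendant '[[1,[0.01,0,0.05],[0,-0.05,0]]]';  python3 -m pendant '[[1,[0.01,0,0.06],[0,-0.05,0]]]'
```

```text
clock: 27.0
eef_pos: [0.6625, -0.0092, 0.1312]
orientation: [-2.842, 0.041, -1.213]
wrist_force: [-2.0, -0.6, -14.7]
gripper_width: -0.003
clock: 27.1
eef_pos: [0.6616, -0.0092, 0.1322]
orientation: [-2.842, 0.042, -1.213]
wrist_force: [-0.6, -0.4, -14.0]
gripper_width: -0.002
clock: 27.2
eef_pos: [0.6605, -0.0092, 0.1334]
orientation: [-2.843, 0.042, -1.211]
wrist_force: [-5.1, 1.3, -14.2]
gripper_width: -0.002
```

```bash
python3 -m pendant '[[1,[-0.1,0,-0.15],[0,0,0]],[1,[-0.1,0,-0.1],[0,0,0]],[1,[-0.1,0,0],[0,0,0]],[1,[-0.3,0,0.3],[0,0,0]],[1,[-0.4,0,0.4],[0,0,0]],[1,[-0.4,0,0.45],[0,0,0]],[1,[-0.4,0,0.45],[0,0,0]],[1,[-0.4,0,0.45],[0,0,0]],[1,[-0.3,0,0.5],[0,0,0]],[1,[0,0,0.5],[0,0,0]],[1,[0,0,0.5],[0,0,0]],[1,[0,0,0],[0,0,0]]]'
python3 - <<'E'
from h import *
s=bot.sense();print(s['eef_pos'],s['q'],s['wrist_force'])
b=save('scene','scene14.png');a=save('top','top14.png')
E
```

```text
clock: 28.4
eef_pos: [0.5373, -0.0069, 0.2928]
orientation: [-2.817, 0.033, -1.25]
wrist_force: [-0.2, -0.7, -0.4]
gripper_width: 0.003
[ 0.53730239 -0.00689481  0.29282704] [-0.23851012  0.14622175  2.20154537  1.66152061  0.22256621 -0.21202939] [-0.17752209 -0.69850368 -0.44666918]
```

View pics/scene14.png

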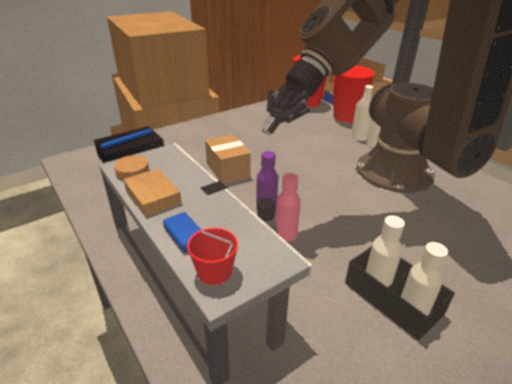

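View pics/top14.png

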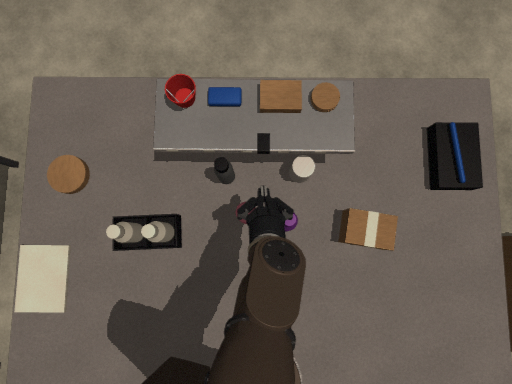

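Run:
```python
import cv2,numpy as np
for n,a,b in(('top','top9','top14'),('scene','scene9','scene14')):
    A=cv2.imread(f'pics/{a}.png').astype(int);B=cv2.imread(f'pics/{b}.png').astype(int)
    d=np.abs(A-B).max(2).astype(np.uint8); d=cv2.medianBlur(d,3)
    m=(d>25).astype(np.uint8); k,l,s,c=cv2.connectedComponentsWithStats(m)
    print(n,[(list(map(int,s[i]))) for i in range(1,k) if s[i][4]>8])
    cv2.imwrite(f'pics/d_{n}.png',np.clip(d*4,0,255))
```

```text
top [[208, 188, 98, 164, 3789], [212, 194, 29, 23, 183], [205, 218, 13, 17, 133], [107, 239, 101, 94, 1956], [248, 265, 7, 21, 70], [270, 269, 8, 5, 12], [200, 271, 17, 13, 85], [288, 287, 27, 97, 1329], [240, 299, 6, 6, 14], [203, 327, 6, 13, 39], [255, 326, 11, 14, 104], [96, 336, 66, 48, 1362], [253, 342, 10, 18, 112]]
scene [[262, 0, 136, 135, 5392], [433, 0, 30, 89, 865], [504, 0, 5, 5, 12], [499, 7, 13, 24, 178], [477, 36, 30, 66, 504], [330, 40, 7, 5, 13], [310, 45, 8, 4, 16], [319, 49, 5, 5, 15], [500, 79, 12, 39, 125], [428, 103, 7, 16, 58], [472, 105, 7, 18, 44], [282, 172, 7, 6, 23], [277, 192, 7, 13, 71], [461, 200, 51, 59, 556], [404, 208, 13, 5, 36], [353, 212, 28, 4, 85], [304, 217, 30, 16, 174], [364, 223, 11, 15, 78], [298, 228, 4, 4, 11], [301, 235, 3, 4, 9], [439, 239, 73, 45, 1502], [340, 241, 33, 12, 205], [405, 241, 23, 6, 113], [316, 247, 18, 11, 150], [298, 250, 18, 9, 86]]
```

Run:
```python
import cv2,numpy as np
o=[]
for f in('scene0','scene9','scene10','scene11','scene13','scene14'):
    A=cv2.imread(f'pics/{f}.png'); o.append(cv2.resize(A[140:250,240:310],None,fx=3.7,fy=5))
    h=cv2.cvtColor(A,cv2.COLOR_BGR2HSV); m=((h[:,:,0]>165)&(h[:,:,1]>90)).astype(np.uint8); m[:, :265]=0;m[:150]=0;m[:,310:]=0
    y,x=np.nonzero(m); print(f,m.sum(),x.mean(),y.mean(),x.min(),x.max(),y.min(),y.max())
cv2.imwrite('pics/p.png',np.hstack([o[1],o[2],o[5]]))
```

```text
scene0 1223 287.61733442354864 207.72281275551921 275 299 173 240
scene9 1213 287.563066776587 208.2118713932399 275 299 173 240
scene10 1211 287.68538398018165 208.44756399669694 275 299 174 240
scene11 1211 287.69611890999175 208.3567299752271 275 299 174 240
scene13 1203 287.64172901080633 208.42061512884456 275 299 174 240
scene14 1197 287.5889724310777 208.31829573934837 275 299 174 240
```

View pics/p.png

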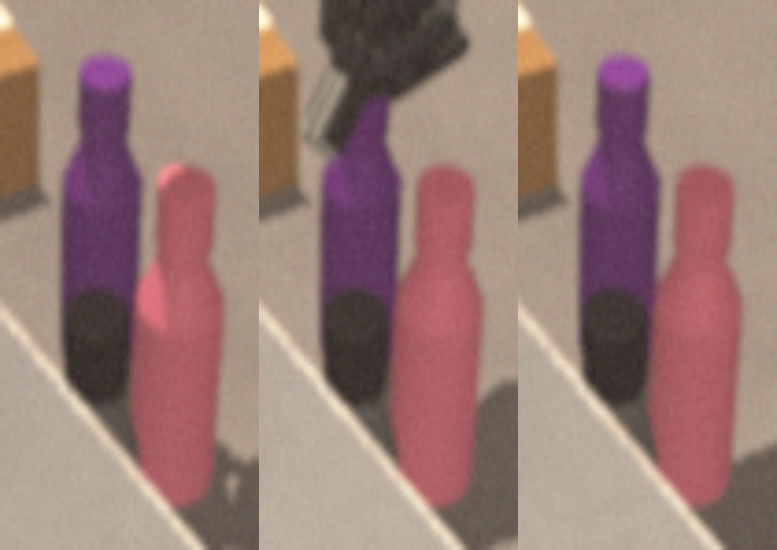

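```bash
python3 -c "
from h import *
for d in spot_in('top','bottle_mid')[:5]: print(round(d['score'],2),toworld('top',d['position']).round(3))
print(sign_off())"
```

```text
0.66 [0.441 0.277 0.133]
0.5 [0.498 0.049 0.114]
0.47 [0.44  0.37  0.129]
0.43 [ 0.463 -0.082  0.182]
the job is handed in; nothing more can be done
None
```

I handed the job in at about 28.5 s on the clock. The white bottle is in the crate's empty pocket and the lamp plunger has been pushed up. That the plunger is fully on is inferred from contact, because no camera sees it.

**Bottle:** I gripped it by its cap, lifted it clear, lowered it onto the pad at about (0.444, 0.292) and let go. The last pictures show it upright. Touchdown was harder than I wanted, with one wrist reading of 75 N against the 120 N limit.

**Plunger:**
- **First try:** it missed because the fingertips stopped about 10 mm short of the plunger.
- **Second try:** shut fingers leaning about 45° met about 3 N of sliding friction. They then hit a hard stop, where the force rose to about 19 N.
- **Check:** a repeat approach found nothing in the way until that same stop. A contact at about 51° lean also fitted a fully raised plunger.
- **Doubt left:** the lamp's light never showed in the pictures.

**At the end:** the gripper is empty, up and clear, touching nothing. The pink bottle stayed within half a pixel of where it stood. In the before-and-after pictures of the plunger work, the other things showed only changes of shadow.

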